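Run a tray of cartons through the metal detector and take it up gently

TASK

Swing the blue release handle right over, away from the conveyor, so that the tray with its two cartons runs down the skate-wheel conveyor by itself through the metal detector. Meet it softly with the hand on the open stretch after the detector, slow it to a crawl well before the end and ease it down until it stands at rest against the end stop, both cartons still standing on it. Then take the hand away; leave everything else alone.

Things in the scene. Friction and masses are not known exactly. Their poses are not given: they have to be found in the camera images.
- chute: Gravity skate-wheel conveyor, 872 mm long. Origin on the table under its centre line; x across, +y uphill along the bed, z square to the bed. Wheel tops (the bed) at z = 60 mm, from y = +530 to -342 mm, falling towards -y at 0.0625 rad; 138 mm wide between guides 18 mm high. Downhill in order: tray, stop finger, detector, 362 mm of open bed with the release handle beside it, end stop.
- tray: Grey tray, 134 mm wide, 170 mm long, end panels from 4 to 38 mm above the bed, floor 8 mm, 0.4 kg (0.3 to 0.56) plus cartons. Origin at the middle of its underside, axes as the conveyor. At the start its front rests on the stop finger. Freed, it runs down by itself between the guides, at about 0.12 m/s2 (0.07 to 0.15): slope 0.0625 less a drag of 0.048 to 0.055 of its weight.
- tray_front (a point): Middle of the tray's downhill end face (yellow stripe), 22 mm above the bed, 85 mm downhill of the tray's origin; meet it here with the hand. It passes the detector's lower mouth 1.5 to 2.6 s after release at 0.18 to 0.3 m/s. A sudden change of its speed by 0.15 m/s topples the cartons; closing on it at 0.05 m/s and braking at 0.5 m/s2 is safe.
- carton_front: Carton standing loose on the tray's floor, kraft brown with a green band, 60 mm wide across the conveyor, 25 mm thick along it, 100 mm high, about 50 g. Origin under its centre, z up. Stands at the tray's middle, its face 72 mm behind the tray's front face.
- carton_back: The same, olive green, 52 mm uphill of the other.
- release (a joint): Angle of the blue release shaft, rad: 0 = stop finger across the bed (10 mm bar, 28 mm above it), handle upright; turning towards 1.4 (limit) lifts the finger and lays the handle outwards, to conveyor +x. The shaft runs along the +x side, 28 mm above the bed, 88 mm from the centre line. The tray is freed at about 0.6; fully clear from 0.9. Friction (0.08 N m, 1 N at the ball) keeps it there.
- handle_ball (a point): Centre of the blue ball, 28 mm in diameter, on the end of the handle, a 10 mm rod standing square on the shaft beside the open bed, 400 mm downhill of the stop finger. Starts 108 mm above the bed and goes outwards (+x) and down in an arc of 80 mm radius about handle_pivot. Grip it from above with the fingers closing along the conveyor (it turns between them), or push it.
- handle_pivot (a point): The point on the shaft's axis where the handle stands; the axis runs along conveyor y. The place of the release along the conveyor (finger, handle and tray together) varies by 60 mm from run to run.
- detector: White metal detector head, a tunnel round the conveyor, steel control box on its far side. Same origin and axes as the conveyor: spans y = +30 to +170 mm, x = -140 to +190 mm, top at z = 232 mm. Opening 200 mm wide, its roof 135 mm above the bed.
- exit_mouth (a point): Middle of the detector's lower mouth (conveyor y = +30 mm) on the bed surface; axes as the conveyor.
- end_stop: End plate at the conveyor's foot with a hand cut-out: two rubber-faced uprights, 42 mm wide, 54 mm high above the bed, 10 mm thick, with a 70 mm gap between them, open at the top and down to the bed, so that fingers in front of the tray's middle pass between them. Same origin and axes as the conveyor.
- stop_face (a point): Middle of the end stop's face plane (conveyor y = -332 mm) on the bed surface; axes as the conveyor. The tray is home when its front face is in this plane.
- spare_jar: Closed jar with a green lid, 64 mm in diameter, 130 mm high, standing beyond the conveyor; leave alone. Origin at its foot.
- scoop: Steel scoop with a blue handle, pan 130 x 75 x 45 mm, handle 95 mm, lying on the table; leave alone. Origin under its pan.
- pouches: Stack of brown paper pouches, 110 x 160 x 30 mm; leave alone. Origin under its centre.
Not all that is in view belongs to the job. Leave any pink or yellow look-alike of the carton_front alone.

How it is judged:
On the way, in this order (a step that is already met when the one before it is completed fails the run):
1. the release handle is swung over (value of joint release above 0.9 rad).
2. the tray has rolled through the detector and its front is out on the open bed (y of tray_front in the frame of chute below 0.03 m).
3. the tray is slowed to a crawl (under 0.12 m/s) on the open bed, well before the end stop (y of tray_front in the frame of chute between -0.3 and 0.03 m and linear speed of tray below 0.12 m/s), for 0.2 s.
At the end, for the whole second after the job is handed in: The tray stands at rest on the conveyor with its front within 10 mm of the end stop's face (speed under 0.02 m/s), and both cartons stand upright (within 0.15 rad) on its floor (y of tray_front in the frame of chute between -0.345 and -0.322 m and z of tray in the frame of chute between 0.05 and 0.07 m and linear speed of tray below 0.02 m/s and angle between each of carton_front, carton_back's own z axis and vertical below 0.15 rad and z of carton_front in the frame of tray between 0 and 0.02 m and z of carton_back in the frame of tray between 0 and 0.02 m); the robot touches nothing.
It fails at once if a carton topples (tilts over 0.5 rad) (angle between any of carton_front, carton_back's own z axis and vertical above 0.5 rad).
It fails at once if the tray leaves the conveyor (z of tray in the frame of chute above 0.1 m or z of tray in the frame of chute below 0.04 m).
It fails at once if the spare jar, scoop or pouches are disturbed (distance of any of spare_jar, scoop, pouches from where it was at the start of the episode above 0.03 m).
It also fails if it takes over 40 s, if anything falls off the work surface, if the arm or the gripper's body presses on something with over 40 N, if the wrist force passes 120 N, or if a joint passes its speed limit or range.

ROBOT

A 6-joint arm with a two-finger parallel gripper is mounted at the origin on the work surface. World frame = base frame: x ahead of the robot, y to its left, z up, the work surface at z = 0. Lengths are in m, angles in rad, forces in N, time in s.
With the tool pointing down it reaches from about 0.4 to 0.825 m from the base axis. Payload 7 kg.
Tool frame: the origin (TCP) lies on the centre line of the jaws, within the pads' length; the fingertips stand 22 mm ahead of it and the grasp point (between the pads) lies 3 mm ahead of it; z points along the fingers, y is the line along which they close (so a half turn about z gives the same grasp; the last joint's range is limited). The gripper opens to 88 mm and grips with 3 to 60 N. Pads are 19 mm wide; open, the fingers measure 130 mm over their backs; the gripper's body (78 mm by 193 mm) begins 47 mm behind the grasp point.
Start: joints at [-0.832, 0.359, 0.012, 0, -1.224, -0.288], TCP at [0.294, -0.608, 0.249] pointing down, gripper open.
Joint ranges: [-3.07, 3.07], [-1.43, 2.12], [-1.02, 1.25], [-3.03, 1.67], [-3.05, -0], [-3.03, 3.03]. Speed limits (rad/s): [2.39, 2.39, 3.01, 3.14, 3.14, 3.14].

INTERFACE

Orientations are given as [roll, pitch, yaw] about the fixed x, y, z axes, in that order (R = Rz(yaw) Ry(pitch) Rx(roll)).
In Python, from station import arm gives the robot as it stands.
- The arm moves only by the tool arm_command, never from a script. Its argument "series" is one flat list of numbers, 7 for each row, row after row: the turn, a rotation vector about the tool's x, y, z each as a share of 90 degrees, from -1 to 1, then the shift along the tool's x, y, z each as a share of 0.1 m, from -1 to 1, then the opening, from 0 (shut) to 1 (fully open). A call has 1 to 8 rows; each row is the pose to reach, as a shift and turn from the pose commanded when the call began, along the tool's axes at that moment; what a row does not reach only later rows make up. A row lasts 1/8 s, in which the tool goes at most 62.5 mm and 10.7 degrees, less where a joint would pass 70% of its speed; a pose out of reach is approached as far as the arm can. A call with a number of a shift or a turn outside -1 to 1 is refused whole. A call with a gripper value outside its range is refused whole. The fingers move at their own pace and stop on an object; "force" is the grip in N (left out, the last holds). Time passes only in rows, so rows that repeat a pose let the fingers close. It gives the time, the measured TCP pose, the force, the opening and the grip force at its end, in the units of the state.
- arm.get_state(): the state, without advancing time (a new reading comes with each control period).
- arm.grab_frame(name): name is "side" or "top" or "wrist"; returns the picture (420x560x3 uint8, blue, green, red); there is no depth.
- arm.camera_model(name): a dict with "fovy" (degrees; the focal length in pixels is half the picture's height over the tangent of half this angle, whatever the lens; pixels are square), "cx", "cy" (the principal point, pixels), "pose" (4x4, takes a point from camera to world coordinates). Camera axes: x right, y down, z forward; pixel columns grow to the right and rows downward; lengths in m; the calibration is good to about 2 mm. A picture is of the moment at which its call begins: read the wrist's pose just before it. camera_model takes no time and is no camera call; for the wrist camera it gives the pose at the moment of the call.
- arm.job_done(): hands the job in; it is judged then, once.
The state is a dict: "t": time; "q": joint angles; "qd": joint speeds; "joint_efforts": joint torques, N m; "eef_pos": TCP position; "ee_rot": TCP orientation; "force": force on the tool from outside, world axes, zero at the start; "moment": the same for the moment, N m; "width": finger opening in m; "gripper_force": force on a finger pad.
Only numpy, scipy, OpenCV 4.12 (cv2) and the standard library are available. Lean on these libraries where they do the work, as an engineer would, in place of code of your own. Each camera call takes 0.05 s, during which the arm holds its last target. There are 200 camera calls.

## Working session

There is one attempt and no reset: what is moved stays moved. The work goes in short steps, Python scripts to look and compute and a tool call to move; the robot and the scene stay as the last step left them, time stands still between calls to the robot, and variables do not carry over. Pictures are saved under pics/ and viewed, at most 10 in all, crops included, and the job is handed in when it is done.

Besides the shell and the picture viewer there is one more tool, called after ">>>" by a JSON object that holds its "api" and its "payload", one argument or row to a line. arm_command: Moves the arm, as the interface text tells. Its arguments: {"type":"object","properties":{"series":{"type":"array"},"force":{"type":"number"}},"required":["series"]}

```bash
ls; mkdir -p pics; python3 - <<'E'
from station import arm
import cv2,numpy as np
np.set_printoptions(precision=4,suppress=True)
print(arm.get_state())
for n in("side","top"):
    m=arm.camera_model(n);print(n,m)
    cv2.imwrite(f"pics/{n}0.png",arm.grab_frame(n))
E
```

```text
pics
{'t': 0.0, 'q': array([-0.8319,  0.3594,  0.011 , -0.0003, -1.2241, -0.2881]), 'qd': array([ 0.0006, -0.0002,  0.0006, -0.0009, -0.0001, -0.    ]), 'joint_efforts': array([  0.001 , -58.2715,  29.3067,   6.9972,   0.0071,  -0.0002]), 'eef_pos': array([ 0.2938, -0.6072,  0.2476]), 'ee_rot': array([ 3.1399, -0.0002, -2.691 ]), 'force': array([-0.1674,  0.5686,  0.6057]), 'moment': array([0.0011, 0.0108, 0.0039]), 'gripper_force': 0.0, 'width': 0.08762072583598683}
side {'fovy': 49.255767242662266, 'cx': 279.41488855627415, 'cy': 210.51088610696823, 'pose': array([[ 0.6433,  0.7228, -0.2524,  0.8861],
       [ 0.7656, -0.609 ,  0.2073, -0.2181],
       [-0.0038, -0.3266, -0.9452,  1.4683],
       [ 0.    ,  0.    ,  0.    ,  1.    ]])}
top {'fovy': 45.39127783231208, 'cx': 286.5962247368694, 'cy': 210.0914478593397, 'pose': array([[ 0.0086, -0.992 ,  0.126 ,  0.3323],
       [-0.9999, -0.0099, -0.0092,  0.0571],
       [ 0.0104, -0.1259, -0.992 ,  1.5262],
       [ 0.    ,  0.    ,  0.    ,  1.    ]])}
```

View pics/side0.png

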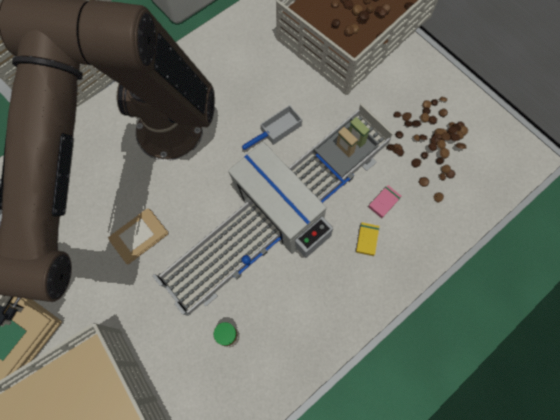

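View pics/top0.png

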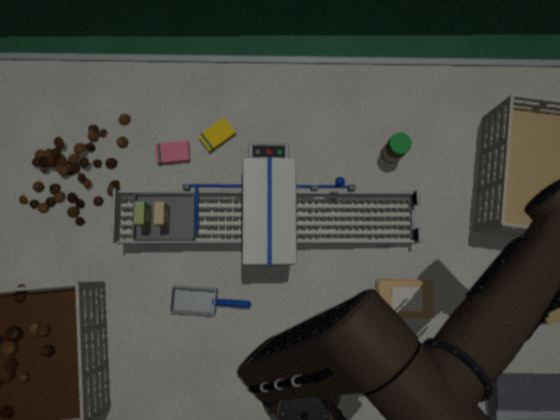

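Top view: the conveyor runs along the image row ~218. The end stop is at col ~415, the blue ball at (340,183), the detector at cols 243–296, and the tray at 134–198. I'll enlarge both views for accurate points.

```bash
python3 - <<'E'
import cv2
a=cv2.imread("pics/top0.png")[145:275,230:430]; cv2.imwrite("pics/topc.png",cv2.resize(a,None,fx=4,fy=4,interpolation=cv2.INTER_CUBIC))
a=cv2.imread("pics/side0.png")[100:320,150:400]; cv2.imwrite("pics/sidec.png",cv2.resize(a,None,fx=2.7,fy=2.7,interpolation=cv2.INTER_CUBIC))
E
```

```text
(no output)
```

View pics/topc.png

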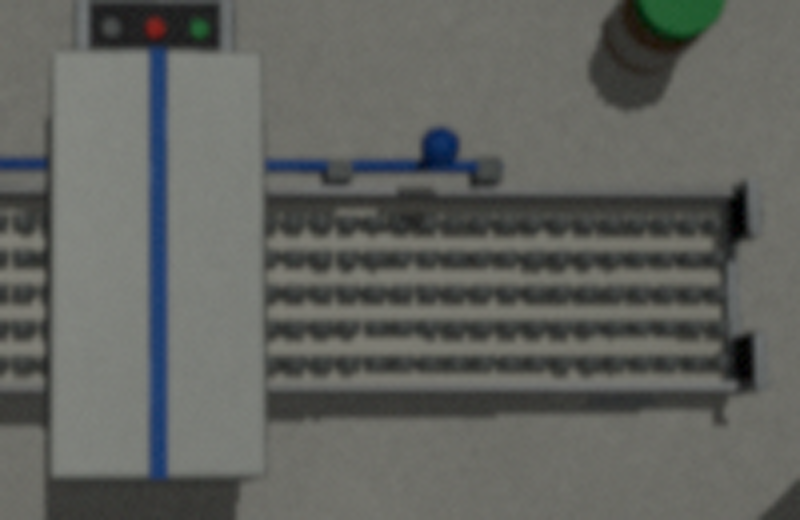

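View pics/sidec.png

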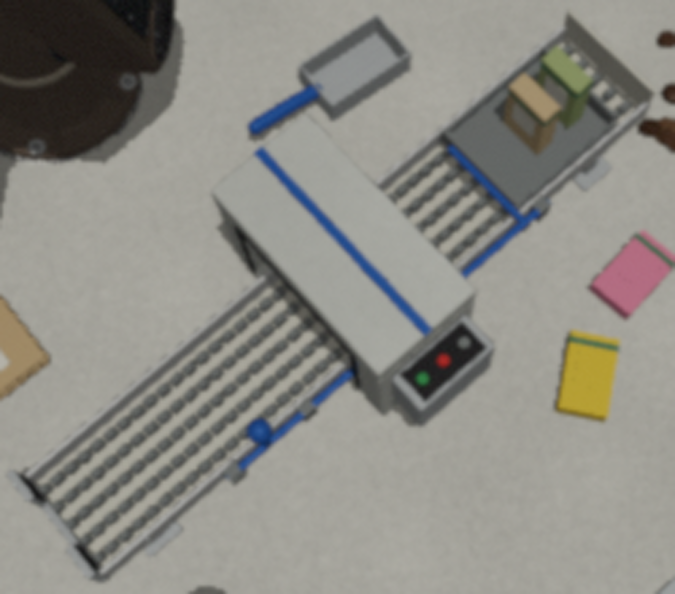

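```bash
cat > h.py <<'E'
import numpy as np,cv2
from scipy.optimize import least_squares
from scipy.spatial.transform import Rotation as R
from station import arm
np.set_printoptions(precision=4,suppress=True)
def proj(n,P):
    m=arm.camera_model(n);f=210/np.tan(np.radians(m["fovy"])/2)
    p=(np.atleast_2d(P)-m["pose"][:3,3])@m["pose"][:3,:3]
    return p[:,:2]/p[:,2:]*f+[m["cx"],m["cy"]]
def rot(yaw): return (R.from_euler('z',yaw)*R.from_euler('x',.0625)).as_matrix()
def toW(p,P): return np.atleast_2d(P)@rot(p[2]).T+[p[0],p[1],0]
def toC(p,P): return (np.atleast_2d(P)-[p[0],p[1],0])@rot(p[2])
E
cat > fit.py <<'E'
from h import *
T=lambda u,v:(230+u/4,145+v/4); S=lambda u,v:(150+u/2.7,100+v/2.7)
def pts(q):
    w,b=q[3],q[4]
    return [("top",(w,.03,.232),T(262,52)),("top",(-.14,.03,.232),T(266,477)),("top",(w,.17,.232),T(52,52)),("top",(-.14,.17,.232),T(50,477)),
    ("top",(.077,-.332,.114),T(748,183)),("top",(-.077,-.332,.114),T(753,389)),("top",(.088,b,.168),T(440,147)),
    ("side",(-.14,.03,.232),S(214,193)),("side",(-.14,.17,.232),S(308,115)),("side",(w,.17,.232),S(474,294)),("side",(w,.03,.232),S(378,376)),("side",(.088,b,.168),S(260,431))]
def res(q):
    return np.concatenate([proj(n,toW(q,c))[0]-m for n,c,m in pts(q)])
s=least_squares(res,[.6,0,0,.14,-.1],loss='soft_l1',x_scale=.1)
print(s.x);print(res(s.x).reshape(-1,2))
np.save("p.npy",s.x);p=s.x
print("ball",toW(p,(.088,p[4],.168)),"stop",toW(p,(0,-.332,.06)),"mouth",toW(p,(0,.03,.06)))
print("tray front corners top/side px",proj("top",toW(p,[(.067,p[4]+.405,.098),(-.067,p[4]+.405,.098)])),proj("side",toW(p,[(.067,p[4]+.405,.098),(-.067,p[4]+.405,.098)])))
# tool target: x=-chute y, y=-chute x, z=-chute z
Rt=rot(p[2])@np.array([[0,-1,0],[-1,0,0],[0,0,-1.]]).T
st=arm.get_state();R0=R.from_euler('xyz',st["ee_rot"]).as_matrix()
print("turn",R.from_matrix(R0.T@Rt).as_rotvec()/(np.pi/2),"tool in chute",toC(p,st["eef_pos"]))
tgt=toW(p,(.088-.014-.021-.03,p[4],.06+.075+.022))[0]
print("pre",tgt,"shift",R0.T@(tgt-st["eef_pos"])/.1)
E
python3 fit.py
```

```text
[ 0.4994  0.0037  0.0068  0.1369 -0.0965]
[[ 1.0342 -0.4759]
 [ 0.1017 -0.8918]
 [ 0.129  -1.4714]
 [-0.7627 -1.0781]
 [ 0.0932 -1.36  ]
 [ 0.5041  0.2475]
 [-0.0083 -0.7316]
 [-1.8958 -2.1814]
 [-0.3615 -2.2978]
 [ 0.5756 -2.2406]
 [-1.1706 -0.9443]
 [-0.6001 -0.7179]]
ball [[ 0.5881 -0.1025  0.1616]] stop [[ 0.5017 -0.3314  0.0391]] mouth [[0.4992 0.0299 0.0618]]
tray front corners top/side px [[194.4199 190.6467]
 [193.2257 237.8257]] [[341.6738 176.0383]
 [313.7513 147.4117]]
turn [-0.0215 -0.035  -0.7172] tool in chute [[-0.2096 -0.5928  0.2853]]
pre [ 0.5231 -0.1022  0.1507] shift [-4.2631  3.5457  0.9753]
```

>>> {"api": "arm_command", "payload": {
  "series": [-0.0215,-0.035,-0.7172,-1,0.83,0,0,-0.0215,-0.035,-0.7172,-1,0.83,0,0,-0.0215,-0.035,-0.7172,-1,0.83,0,0,-0.0215,-0.035,-0.7172,-1,0.83,0,0,-0.0215,-0.035,-0.7172,-1,0.83,0,0,-0.0215,-0.035,-0.7172,-1,0.83,0,0,-0.0215,-0.035,-0.7172,-1,0.83,0,0,-0.0215,-0.035,-0.7172,-1,0.83,0,0],
  "force": 10
}}

```text
t: 1.1
eef_pos: [0.3478, -0.4892, 0.2483]
ee_rot: [-3.141, 0.061, -1.568]
force: [0.4, 0.4, -0.4]
width: 0.0132
gripper_force: 0.0
```

```bash
cat > st.py <<'E'
from h import *
p=np.load("p.npy");s=arm.get_state()
R0=R.from_euler('xyz',s["ee_rot"]).as_matrix();Rt=rot(p[2])@np.array([[0,-1,0],[-1,0,0],[0,0,-1.]]).T
print("t",s["t"],"C",toC(p,s["eef_pos"])[0]*1e3,"turn",R.from_matrix(R0.T@Rt).as_rotvec()/(np.pi/2),"F",s["force"],"w",s["width"],"q",s["q"])
E
python3 st.py
```

```text
t 1.1 C [-154.9155 -475.3827  278.5507] turn [-0.0003 -0.0008 -0.0026] F [ 0.4016  0.3769 -0.3739] w 0.013219849751524005 q [-0.6582  0.2666 -0.1003 -0.0513 -1.2418  0.6784]
```

>>> {"api": "arm_command", "payload": {
  "series": [0,0,0,-0.5,-0.23,0,0,0,0,0,-1,-0.46,0,0,0,0,0,-1,-0.46,0,0]
}}

```text
t: 1.48
eef_pos: [0.3945, -0.3866, 0.2555]
ee_rot: [-3.139, 0.061, -1.563]
force: [0.8, -1.0, 0.7]
width: 0.0002
gripper_force: 0.0
```

>>> {"api": "arm_command", "payload": {
  "series": [0,0,0,-0.5,-0.22,0,0,0,0,0,-1,-0.44,0,0,0,0,0,-1,-0.44,0,0]
}}

```text
t: 1.85
eef_pos: [0.4376, -0.287, 0.2614]
ee_rot: [-3.14, 0.061, -1.563]
force: [-0.0, -0.5, 0.2]
width: 0.0004
gripper_force: 0.0
```

>>> {"api": "arm_command", "payload": {
  "series": [0,0,0,-0.5,-0.22,0.2,0,0,0,0,-1,-0.44,0.4,0,0,0,0,-1,-0.44,0.4,0]
}}

```text
t: 2.22
eef_pos: [0.48, -0.1846, 0.2257]
ee_rot: [3.14, 0.062, -1.563]
force: [-0.3, -0.6, 0.1]
width: 0.0005
gripper_force: 0.0
```

>>> {"api": "arm_command", "payload": {
  "series": [0,0,0,-0.4,-0.22,0.2,0,0,0,0,-0.79,-0.44,0.4,0,0,0,0,-0.79,-0.44,0.4,0,0,0,0,-0.79,-0.44,0.4,0]
}}

```text
t: 2.72
eef_pos: [0.5232, -0.1059, 0.1921]
ee_rot: [-3.141, 0.061, -1.565]
force: [-0.9, -0.3, 0.7]
width: 0.0002
gripper_force: 0.0
```

```bash
python3 st.py; python3 -c "
from h import *
cv2.imwrite('pics/side1.png',cv2.resize(arm.grab_frame('side')[100:320,150:400],None,fx=2.7,fy=2.7))"
```

```text
t 2.725 C [ 23.0603 -97.5772 198.5716] turn [-0.0003 -0.0011 -0.0007] F [-0.9211 -0.2644  0.7242] w 0.00019559750594578038 q [ 0.1241  0.1811 -0.3417 -0.0698 -1.0415 -0.0833]
```

View pics/side1.png

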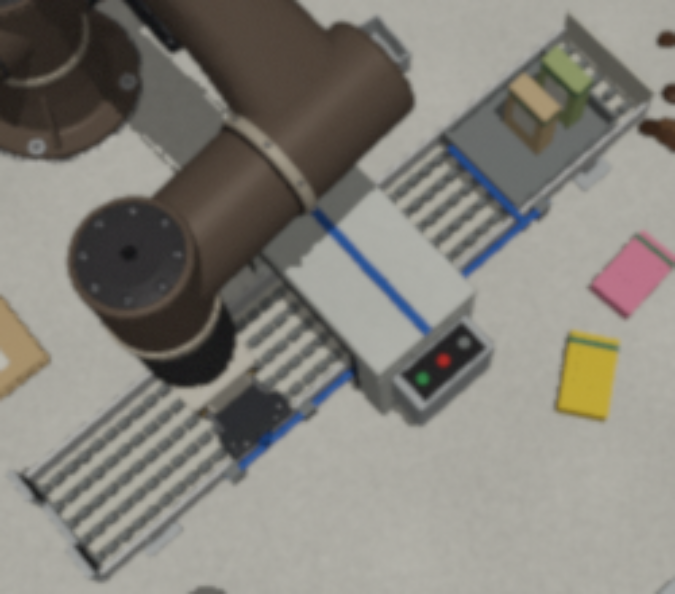

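```bash
cat > tr.py <<'E'
from h import *
p=np.load("p.npy")
def warp(n,img):  # metric image of plane chute z=.168: 1mm/px, u=(.55-y), v=(.05-x)
    c=np.float32([[.05,.55,.168],[.05,.1,.168],[-.05,.1,.168],[-.05,.55,.168]])
    H=cv2.getPerspectiveTransform(proj(n,toW(p,c)).astype(np.float32),np.float32([[0,0],[450,0],[450,100],[0,100]]))
    return cv2.warpPerspective(img,H,(450,100))
def track(n):
    t=arm.get_state()["t"];im=arm.grab_frame(n)
    w=warp(n,im).astype(int);h=(np.minimum(w[...,1],w[...,2])-w[...,0])
    m=h>22; xs=np.nonzero(m)[1]
    return t,550-xs.mean() if len(xs) else 0,550-xs.min(),550-xs.max(),len(xs),w
if __name__=="__main__":
    for n in("side","top"):
        r=track(n);print(n,r[:5]); cv2.imwrite(f"pics/w{n}.png",r[5])
E
python3 tr.py; python3 -c "
import cv2,numpy as np
cv2.imwrite('pics/w.png',np.vstack([cv2.imread('pics/w%s.png'%n) for n in('side','top')]))"
```

```text
side (2.775, np.float64(415.3047311196003), np.int64(456), np.int64(364), 3403)
top (2.825, np.float64(419.21835443037975), np.int64(457), np.int64(382), 2528)[ WARN:0@1.230] global loadsave.cpp:1063 imwrite_ Unsupported depth image for selected encoder is fallbacked to CV_8U.
```

View pics/w.png

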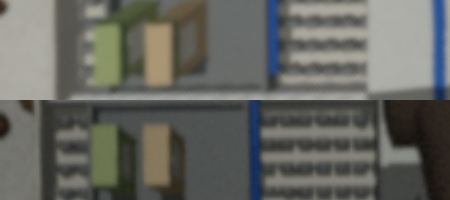

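>>> {"api": "arm_command", "payload": {
  "series": [0,0,0,0,0,0.2,0,0,0,0,0,0,0.41,0,0,0,0,0,0,0.41,0]
}}

```text
t: 3.25
eef_pos: [0.5222, -0.1032, 0.1503]
ee_rot: [3.14, 0.061, -1.565]
force: [-0.3, 0.9, -0.1]
width: 0.0002
gripper_force: 0.0
```

Top rectified view: the olive carton's top is at y 459–434 mm and the brown one's at 407–382 mm. That puts the tray front at about 310 mm, which agrees with the fit. I'll close the gap to the handle, then push it over.

>>> {"api": "arm_command", "payload": {
  "series": [0,0,0,0,-0.1,0,0]
}}

```text
t: 3.38
eef_pos: [0.5338, -0.1029, 0.1523]
ee_rot: [-3.14, 0.061, -1.564]
force: [1.0, 0.2, 0.7]
width: 0.0005
gripper_force: 0.0
```

>>> {"api": "arm_command", "payload": {
  "series": [0,0,0,0,-0.25,0,0,0,0,0,0,-0.5,0.03,0,0,0,0,0,-0.75,0.1,0,0,0,0,0,-0.94,0.2,0]
}}

```text
t: 3.88
eef_pos: [0.6288, -0.1007, 0.1318]
ee_rot: [-3.14, 0.061, -1.564]
force: [-2.4, -0.3, 0.7]
width: 0.0004
gripper_force: 0.9
```

```bash
python3 st.py; python3 - <<'E'
from tr import *
r=track("top");print(r[:5])
im=arm.grab_frame("side");cv2.imwrite("pics/s2.png",cv2.resize(im[200:320,180:340],None,fx=4,fy=4))
E
```

```text
t 3.875 C [128.7022 -96.833  138.0825] turn [-0.001  -0.0009  0.0001] F [-2.4368 -0.3196  0.6537] w 0.00041577213626510924 q [ 0.111   0.3952 -0.1878 -0.0728 -0.981  -0.0639]
(3.875, np.float64(415.3711262282691), np.int64(453), np.int64(378), 2646)
```

View pics/s2.png

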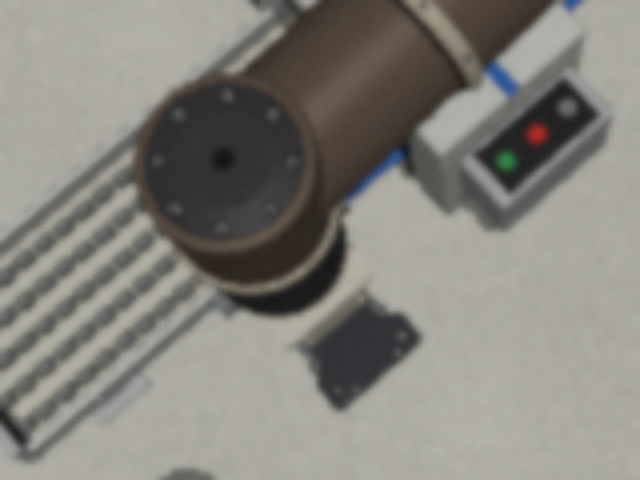

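The hand blocks the view of the handle itself. The tray has moved 4 mm, so it is free. I'll retreat to the bed centre.

>>> {"api": "arm_command", "payload": {
  "series": [0,0,0,0,0.5,0,0,0,0,0,0,1,0,0]
}}

```text
t: 4.22
eef_pos: [0.5265, -0.1012, 0.131]
ee_rot: [-3.14, 0.061, -1.564]
force: [-0.5, 0.3, -0.2]
width: 0.0004
gripper_force: 0.0
```

>>> {"api": "arm_command", "payload": {
  "series": [0,0,0,-0.2,0.28,0.2,0,0,0,0,-0.4,0.28,0.47,0]
}}

```text
t: 4.47
eef_pos: [0.498, -0.0583, 0.088]
ee_rot: [-3.137, 0.062, -1.564]
force: [1.6, 0.1, 0.2]
width: 0.0006
gripper_force: 0.0
```

```bash
python3 st.py; python3 - <<'E'
from tr import *
for i in range(3):
  r=track("top");print(r[:5])
for i in range(1):
  r=track("side");print(r[:5])
E
```

```text
t 4.475 C [ -1.7612 -56.4102  91.6524] turn [-0.0028 -0.0003 -0.0002] F [1.5563 0.0675 0.1501] w 0.0005760479572710685 q [ 0.2291  0.249  -0.5338 -0.0854 -0.7718 -0.1621]
(4.475, np.float64(377.06503067484664), np.int64(415), np.int64(260), 2445)
(4.525, np.float64(372.235485180674), np.int64(410), np.int64(335), 2463)
(4.575, np.float64(366.4291564291564), np.int64(404), np.int64(249), 2442)
(4.625, np.float64(344.8838480459142), np.int64(398), np.int64(223), 3659)
```

>>> {"api": "arm_command", "payload": {
  "series": [0,0,0,0,0,0,0,0,0,0,0,0,0,0,0,0,0,0,0,0,0,0,0,0,0,0,0,0]
}}

```text
t: 5.18
eef_pos: [0.4992, -0.0587, 0.0868]
ee_rot: [-3.141, 0.061, -1.564]
force: [-0.6, -0.2, 0.0]
width: 0.0004
gripper_force: 0.0
```

```bash
python3 st.py; python3 - <<'E'
from tr import *
D=[(3.875,3.84),(4.475,42.1),(4.525,47),(4.575,52.8)]
for i in range(3):
  r=track("top");print(r[:5])
  w=r[5];m=(np.minimum(w[...,1],w[...,2])-w[...,0])>22
  D.append((r[0],457-r[2]))
  print(np.nonzero(m.sum(0)>8)[0][[0,-1]])
D=np.array(D);k=np.polyfit(D[:,0],np.sqrt(D[:,1]),1);print(D,k,"a",2*k[0]**2,"t0",-k[1]/k[0],np.sqrt(D[:,1])-np.polyval(k,D[:,0]))
for t in np.arange(5.25,6.6,.125):
    q=np.polyval(k,t);print(round(t,3),"front",310-q*q,"v",2*q*k[0])
E
```

```text
t 5.175 C [ -0.6404 -56.8391  90.4799] turn [-0.0006 -0.0008 -0.0001] F [-0.6333 -0.2013  0.0069] w 0.0004371481596203067 q [ 0.2279  0.254  -0.5302 -0.0852 -0.774  -0.1607]
(5.175, np.float64(280.6461347664324), np.int64(319), np.int64(244), 2419)
[232 306]
(5.225, np.float64(271.64989604989603), np.int64(309), np.int64(235), 2405)
[241 314]
(5.275, np.float64(262.6136363636364), np.int64(300), np.int64(226), 2420)
[250 324]
[[  3.875   3.84 ]
 [  4.475  42.1  ]
 [  4.525  47.   ]
 [  4.575  52.8  ]
 [  5.175 138.   ]
 [  5.225 148.   ]
 [  5.275 157.   ]] [  7.5463 -27.2795] a 113.89184931287154 t0 3.614977389872406 [-0.0026 -0.0015 -0.0116  0.0218 -0.025   0.0159  0.003 ]
5.25 front 157.76652022757236 v 186.21574873578984
5.375 front 133.59977156284185 v 200.45222989989875
5.5 front 107.65346275259776 v 214.68871106400766
5.625 front 79.92759379683983 v 228.92519222811669
5.75 front 50.42216469556848 v 243.1616733922256
5.875 front 19.13717544878358 v 257.39815455633453
6.0 front -13.92737394351525 v 271.63463572044355
6.125 front -48.77148348132744 v 285.87111688455246
6.25 front -85.39515316465321 v 300.1075980486614
6.375 front -123.79838299349262 v 314.3440792127703
6.5 front -163.9811729678459 v 328.5805603768793
```

>>> {"api": "arm_command", "payload": {
  "series": [0,0,0,-0.1,0,0,0,0,0,0,-0.2,0,0,0,0,0,0,-0.2,0,0,0,0,0,0,-0.2,0,0,0,0,0,0,-0.17,0,0,0,0,0,0,0.03,0,0,0,0,0,0,0.32,0,0,0,0,0,0,0.64,0,0,0]
}}

```text
t: 6.32
eef_pos: [0.4995, -0.1234, 0.0827]
ee_rot: [-3.141, 0.061, -1.563]
force: [0.1, 0.9, 0.3]
width: 0.0005
gripper_force: 0.0
```

```bash
python3 st.py
```

```text
t 6.325 C [  -0.7296 -121.6478   90.5016] turn [-0.0006 -0.0008  0.0004] F [0.0901 0.8616 0.3255] w 0.000542021396046266 q [ 0.0934  0.2807 -0.5023 -0.0863 -0.7835 -0.025 ]
```

On schedule; next the contact and braking rows.

>>> {"api": "arm_command", "payload": {
  "series": [0,0,0,0.335,0,0,0,0,0,0,0.645,0,0,0,0,0,0,0.895,0,0,0]
}}

```text
t: 6.7
eef_pos: [0.4998, -0.2134, 0.0771]
ee_rot: [-3.141, 0.061, -1.565]
force: [0.0, 0.1, -0.1]
width: 0.0007
gripper_force: 0.1
```

>>> {"api": "arm_command", "payload": {
  "series": [0,0,0,0.19,0,0,0,0,0,0,0.315,0,0,0,0,0,0,0.39,0,0,0,0,0,0,0.46,0,0,0,0,0,0,0.53,0,0,0,0,0,0,0.6,0,0,0]
}}

```text
t: 7.45
eef_pos: [0.5006, -0.2718, 0.0736]
ee_rot: [-3.141, 0.061, -1.563]
force: [0.3, 0.4, 0.8]
width: 0.0003
gripper_force: 0.0
```

```bash
python3 st.py; python3 - <<'E'
from h import *
a=arm.grab_frame("side")[180:330,150:330];b=arm.grab_frame("top")[145:275,270:430]
cv2.imwrite("pics/m.png",np.hstack([cv2.resize(a,(400,333)),cv2.resize(b,(400,333))]))
E
```

```text
t 7.45 C [  -0.5987 -270.3183   90.6867] turn [-0.0005 -0.0009  0.0005] F [0.32   0.4138 0.8444] w 0.00033423652603503987 q [-0.1947  0.3764 -0.3792 -0.0816 -0.8283  0.2577]
```

View pics/m.png

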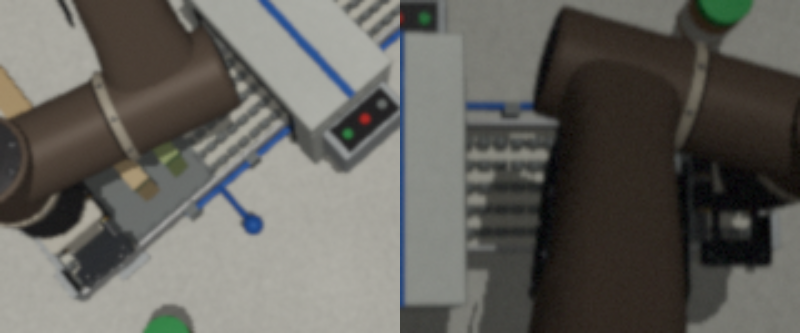

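Side view: the handle lies fully outwards, with its ball at about (253,225). The tray is against the hand and both cartons are standing. I'll ease it on down.

>>> {"api": "arm_command", "payload": {
  "series": [0,0,0,0.04,0,0,0,0,0,0,0.1,0,0,0,0,0,0,0.16,0,0,0,0,0,0,0.22,0,0,0,0,0,0,0.28,0,0,0,0,0,0,0.34,0,0,0,0,0,0,0.4,0,0,0,0,0,0,0.46,0,0,0]
}}

```text
t: 8.55
eef_pos: [0.5008, -0.318, 0.0708]
ee_rot: [-3.141, 0.061, -1.564]
force: [-0.1, 0.0, 0.2]
width: 0.0004
gripper_force: 0.0
```

>>> {"api": "arm_command", "payload": {
  "series": [0,0,0,0.05,0,0,0,0,0,0,0.1,0,0,0,0,0,0,0.15,0,0,0,0,0,0,0.2,0,0,0,0,0,0,0.25,0,0,0,0,0,0,0.3,0,0,0,0,0,0,0.35,0,0,0,0,0,0,0.4,0,0,0]
}}

```text
t: 9.55
eef_pos: [0.5011, -0.3578, 0.0683]
ee_rot: [-3.141, 0.061, -1.564]
force: [-0.0, 0.4, -0.1]
width: 0.0005
gripper_force: 0.0
```

```bash
python3 st.py
```

```text
t 9.55 C [  -0.6871 -356.5012   90.7496] turn [-0.0005 -0.0009  0.0001] F [-0.0245  0.3767 -0.0763] w 0.00045311699587106166 q [-0.3391  0.4479 -0.2745 -0.0757 -0.8699  0.3955]
```

>>> {"api": "arm_command", "payload": {
  "series": [0,0,0,0.1,0,0,0,0,0,0,0.25,0,0,0,0,0,0,0.5,0,-0.2,0,0,0,0,0.8,0,-0.5,0,0,0,0,1,0,-1,0,0,0,0,1,0,-1,0,0,0,0,1,0,-1,0]
}}

```text
t: 10.42
eef_pos: [0.5013, -0.4638, 0.1617]
ee_rot: [-3.141, 0.062, -1.565]
force: [0.4, 0.2, -1.5]
width: 0.0006
gripper_force: 0.0
```

>>> {"api": "arm_command", "payload": {
  "series": [0,0,0,0.4,0,-0.4,0,0,0,0,0.8,0,-0.8,0,0,0,0,0.8,0,-0.8,0,0,0,0,0.8,0,-0.8,0]
}}

```text
t: 10.92
eef_pos: [0.5018, -0.5474, 0.2349]
ee_rot: [3.141, 0.063, -1.564]
force: [-0.2, -0.9, -1.2]
width: 0.0003
gripper_force: 0.0
```

```bash
python3 st.py; python3 - <<'E'
from h import *
p=np.load("p.npy")
a=arm.grab_frame("side")[180:330,150:330];b=arm.grab_frame("top")[145:275,270:430]
cv2.imwrite("pics/n.png",np.hstack([cv2.resize(a,(400,333)),cv2.resize(b,(400,333))]))
c=[(0,-.332,.098),(0,-.322,.098),(0,-.332+.17,.098)]
print(proj("side",toW(p,c)),(proj("side",toW(p,c))-[150,180])*2.22)
E
```

```text
t 10.925 C [  -1.2891 -535.2999  268.9004] turn [ 0.0007  0.0006 -0.0002] F [-0.1614 -0.8574 -1.1543] w 0.00029156337471352166 q [-0.5935  0.5058  0.2328 -0.0532 -1.3349  0.6134]
[[170.3133 292.0206]
 [172.9348 289.8456]
 [214.124  255.6722]] [[ 45.0955 248.6857]
 [ 50.9152 243.8572]
 [142.3553 167.9924]]
```

View pics/n.png

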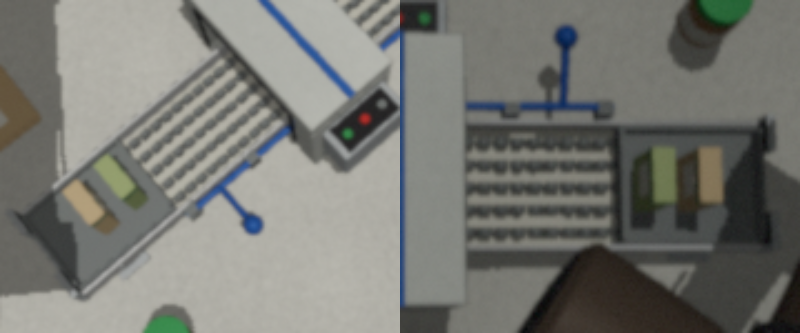

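The tray stands against the end stop: its front is at col ~765 in the top view, touching the uprights. Both cartons are upright and the hand is clear.

```bash
python3 -c "
from station import arm
print(arm.job_done())"
```

```text
the job is handed in; nothing more can be done
None
```

The job is handed in: I swung the release handle over, braked the tray by hand after the detector and eased it to rest against the end stop; in the last pictures both cartons stood upright and the hand was clear, but no verdict came back.

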